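# Fit the pump drive gear

### The arm

A 7-joint arm with a two-finger parallel gripper is mounted at the origin on the work surface. World frame = base frame: x ahead of the robot, y to its left, z up, the work surface at z = 0. Lengths are in m, angles in rad, forces in N, time in s.
With the tool pointing down it reaches from about 0.425 to 1.025 m from the base axis. Payload 9.4 kg.
Tool frame: the origin (TCP) lies midway between the tips of the shut fingers; the grasp point (between the pads) lies 19 mm behind it; y points along the fingers, x is the direction in which the jaws open and shut, and the axes are right-handed (so a half turn about y gives the same grasp; the last joint's range is limited). The gripper opens to 85 mm and grips with 20 to 120 N. Pads are 22 mm wide; open, the fingers measure 114 mm over their backs; the gripper's body (76 mm by 85 mm) begins 54 mm behind the grasp point. The pads swing forward as they close: fully open they stand 13 mm farther back than shut.
Start: joints at [1.032, 0.599, -0.003, 1.599, 0.002, 0.943, -0.08], TCP at [0.323, -0.649, 0.196] pointing down, gripper open.
Joint ranges: [-2.57, 2.57], [-0.35, 1.97], [-1.29, 1.29], [0.11, 2.56], [-1.05, 4.19], [0.11, 1.86], [-2.63, 2.63]. Speed limits (rad/s): [2.22, 2.22, 3.01, 3.01, 3.14, 3.14, 3.14].

### API

Orientations are given as [roll, pitch, yaw] about the fixed x, y, z axes, in that order (R = Rz(yaw) Ry(pitch) Rx(roll)).
In Python, from workcell import sensors, grab_frame, camera_params, order, finder gives the robot as it stands. The module is installed in compiled form; this text tells all that it offers.
- The arm moves only by the shell command python3 -m crank 'ROWS'. ROWS is text: rows parted by semicolons, each of 7 numbers parted by spaces: the shift along the tool's x, y, z in units of 30 mm (1.0 is 30 mm), then the turn, a rotation vector about the tool's x, y, z in units of 6 degrees (1.0 is 6 degrees), then the opening, from 0 (shut) to 1 (fully open). In form: x y z wx wy wz claw; .... A call has 1 to 12 rows; each row is the pose to reach, as a shift and turn from the pose commanded when the call began, along the tool's axes at that moment; what a row does not reach only later rows make up. A row lasts 1/8 s, in which the tool goes at most 62.5 mm and 10.7 degrees, less where a joint would pass 70% of its speed; a pose out of reach is approached as far as the arm can. A call with a gripper value outside its range is refused whole. The fingers move at their own pace and stop on an object; the grip force is fixed at half the most. Time passes only in rows, so rows that repeat a pose let the fingers close. It gives the time, the measured TCP pose, the force and the opening at its end, in the units of the state.
- sensors.get_state(): the state, without advancing time (a new reading comes with each control period).
- grab_frame(name): name is "scene" or "side" or "wrist"; returns (picture, depth): 400x640x3 uint8, red, green, blue; 400x640 float32, m along the optical axis (not along the pixel's ray), 0 where there is no reading.
- camera_params(name): a dict with "K" (3x3 intrinsics, pixels), "rvec" (rotation vector, rad) and "tvec" (3), from world to camera coordinates, as OpenCV has them; the wrist camera has in their place "tool_from_camera" (4x4, takes a point from camera to tool coordinates, whose origin is the TCP and whose axes are the tool frame's). Camera axes: x right, y down, z forward; pixel columns grow to the right and rows downward; lengths in m; the calibration is good to about 2 mm. A picture is of the moment at which its call begins: read the wrist's pose just before it. camera_params takes no time and is no camera call.
- order.sign_off(): hands the job in, once; it reports no verdict.
Trained networks look in the newest picture that a camera, given by its name, has taken for a name from the list of things; names that differ only in an ending like _2 or _b are one class to them, and where a whole thing is asked for, a point or a joint stands for the part that bears it (a point fixed in the world has none). Each returns a list of dicts, best first, with "conf" (0 to 1); they miss things now and then, are a little off and sometimes report something else, mostly with a low value. They report only what shows in the picture. A call takes as long as a camera call.
- finder.look_for(camera, target): "xy" ([column, row] in pixels, amid what is visible of it).
- finder.cut_out(camera, target): "region" (400x640 bool, what is visible of it) and "xy" ([column, row] in pixels, amid what is visible of it).
The state is a dict: "time": time; "q": joint angles; "joint_velocities": joint speeds; "joint_torque": joint torques, N m; "tcp_pos": TCP position; "ee_rot": TCP orientation; "wrist_force": force on the tool from outside, world axes, zero at the start; "wrist_torque": the same for the moment, N m; "width": finger opening in m.
Only numpy, scipy, OpenCV 4.12 (cv2) and the standard library are available. Lean on these libraries where they do the work, as an engineer would, in place of code of your own. Each camera call takes 0.05 s, during which the arm holds its last target.

### The job

Pull the red transit cap out of the pump housing's bore and leave it in the empty far compartment of the cardboard tray. Then take the steel gear shaft with the blue boss from the plywood stand, lower its tang into the bore and turn it until the tang finds the slot of the coupling inside and the shaft drops fully home, the gear flat on the housing; let go. Do not disturb the other parts (brass gear shaft, red pots, piston, oil filter, cylinder liner).

Things in the scene. Friction and masses are not known exactly. Their poses are not given: they have to be found in the camera images.
- housing: Fixed pump housing, a dark grey casting 160 x 140 mm (x, y), 70 mm high, with a flat bare aluminium top; four bolt heads, 5 mm high, stand on the top's corners. Origin: centre of its underside, z up. It may stand at the left, in the middle or at the right of the work area.
- bore (a point): Centre of the mouth of the housing's vertical bore (29 mm diameter, 30 mm deep to the coupling), on the housing's top, 70 mm above the table; axes as the housing's.
- slot (a point): Middle of the brass coupling's top, 30 mm below the bore's mouth. It is fixed and closes the bore but for a straight slot 15 mm wide, longer than the bore is wide, 25 mm deep. The slot's direction is NOT reported (axes here are the housing's): it lies within 0.8 rad either way of the housing's x axis; see it in the open bore from above, or find it by turning the shaft.
- cap: Loose red plastic cap (60 g), plugged loosely in the bore: a 26 mm diameter spigot reaching 12 mm down, a flange 54 mm in diameter and 6 mm thick, and on it a round grip 28 mm in diameter and 34 mm tall. Origin: centre of the flange's underside, which rests on the housing's top; z up through the grip.
- drive: Loose steel gear shaft with a blue boss, about 0.45 kg, to be fitted; it stands upright in one of the stand's two holes. Origin: centre of the gear's underside, z up. Gear 58 mm in diameter, 12 mm thick, above the origin; journal 26 mm in diameter, 24 mm long, below it. In the bore with the tang across the slot it rests on the coupling, gear 16 mm above the housing.
- drive_boss (a point): Centre of the top of the shaft's round blue boss, to grip by: 28 mm in diameter, 36 mm tall, its top 48 mm above drive's origin. A white line across its top runs along the shaft's x axis, the tang's wide way.
- drive_tang (a point): Centre of the end of the shaft's flat-sided tang, 46 mm below drive's origin. Tang 22 mm wide along the shaft's x, 12 mm thick along y, 22 mm long. When its x axis is within about 0.12 rad of the slot's direction, either way round, the shaft drops 16 mm until the gear lies on the housing.
- stand: Fixed plywood block 100 x 220 mm (x, y), 60 mm high, with two holes of 29 mm diameter, 52 mm deep, on its y axis 55 mm either side of the centre; a gear shaft stands in each, gear resting on the top. Origin: centre of its underside.
- idler: Loose brass gear shaft with a brass boss, the same size above the gear as the drive shaft, in the other hole of the stand; it stays there. Origin: centre of the gear's underside.
- tray: Fixed open cardboard tray 200 x 200 mm, 45 mm high, walls and floor 5 mm, with one wall across the middle along its y axis: a near (-x) half holding two red pots and an empty far (+x) half, 92 mm (x) by 190 mm (y) inside. Origin: centre of its underside.
- tray_far (a point): Middle of the floor of the tray's empty far compartment, 5 mm above the table; axes as the tray's.
- pot1: Red plastic pot 68 mm in diameter, 55 mm high, holding pins, in the tray's near half. Origin: centre of its underside. Leave alone.
- pot2: Second red pot of the same size in the tray's near half. Leave alone.
- piston: Loose aluminium piston 76 mm in diameter, 58 mm high, standing on the table. Origin: centre of its underside. Leave alone.
- filter: Loose green oil filter can 75 mm in diameter, 110 mm high, standing on the table. Origin: centre of its underside. Leave alone.
- liner: Loose steel cylinder liner (tube) 84 mm in diameter, 100 mm high, standing on the table. Origin: centre of its underside. Leave alone.

How it is judged:
By the outcome, as a careful person would: the job done as asked, in the order asked, and still so for the second after the job is handed in, with the robot touching nothing.
It also fails if it takes over 70 s, if anything falls off the work surface, if the arm or the gripper's body presses on something with over 40 N, if the wrist force passes 120 N, or if a joint passes its speed limit or range.

## Working session

There is one attempt and no reset: what is moved stays moved. The work goes in short steps, Python scripts to look and compute and a shell command to move; the robot and the scene stay as the last step left them, time stands still between calls to the robot, and variables do not carry over. Pictures are saved under pics/ and viewed, and the job is handed in when it is done.

```bash
mkdir -p pics
python3 - <<'E'
from workcell import sensors, grab_frame, camera_params, finder
import cv2, numpy as np
s=sensors.get_state(); print({k:np.round(v,3).tolist() for k,v in s.items()})
for n in ["scene","side","wrist"]:
    p,d=grab_frame(n); cv2.imwrite(f"pics/{n}0.png",p[:,:,::-1]); np.save(f"{n}0.npy",d)
    c=camera_params(n); print(n,{k:np.round(v,3).tolist() for k,v in c.items()})
E
```

```text
{'time': 0.0, 'q': [1.032, 0.6, -0.003, 1.6, 0.002, 0.943, -0.08], 'joint_velocities': [-0.0, 0.001, -0.001, 0.001, 0.001, -0.001, -0.001], 'joint_torque': [-0.002, -77.646, 1.565, -25.801, 0.012, 0.009, 0.0], 'tcp_pos': [0.323, -0.649, 0.195], 'ee_rot': [-1.571, 0.002, -1.109], 'wrist_force': [-0.597, 0.573, 0.184], 'wrist_torque': [-0.009, -0.047, 0.055], 'width': 0.085}
scene {'K': [[518.083, 0.0, 324.991], [0.0, 518.083, 197.905], [0.0, 0.0, 1.0]], 'rvec': [1.603, 1.587, -0.861], 'tvec': [-0.03, -0.201, 1.869]}
side {'K': [[369.537, 0.0, 317.504], [0.0, 369.537, 198.138], [0.0, 0.0, 1.0]], 'rvec': [2.26, -0.592, 0.276], 'tvec': [-0.473, 0.275, 0.698]}
wrist {'K': [[324.319, 0.0, 321.127], [0.0, 324.319, 201.496], [0.0, 0.0, 1.0]], 'tool_from_camera': [[1.0, 0.0, -0.0, -0.0], [0.0, -0.279, 0.96, -0.179], [0.0, -0.96, -0.279, 0.072], [0.0, 0.0, 0.0, 1.0]]}
```

View pics/scene0.png

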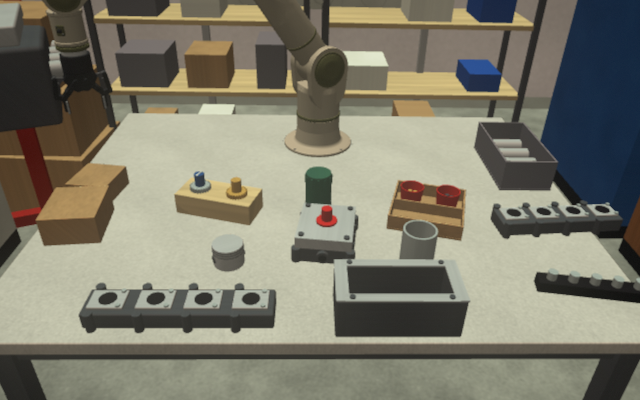

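View pics/side0.png

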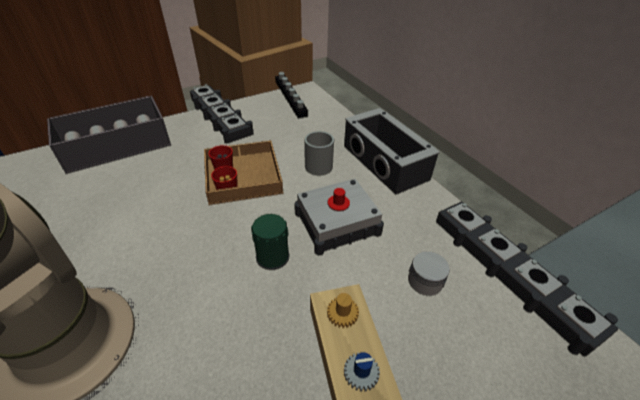

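View pics/wrist0.png

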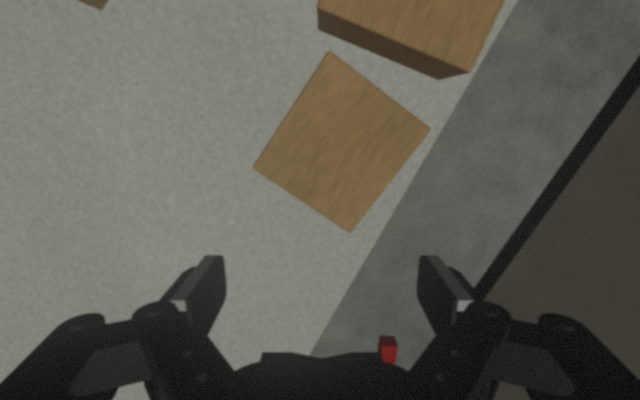

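```bash
cat > h.py <<'E'
from workcell import sensors, grab_frame, camera_params, finder
import cv2, numpy as np
from scipy.spatial.transform import Rotation as Ro
def pose():
    s=sensors.get_state(); return np.array(s['tcp_pos']),Ro.from_euler('xyz',s['ee_rot']).as_matrix(),s
def cam(n,pr=None):
    c=camera_params(n);K=np.array(c['K'])
    if n=='wrist':
        p,R,_=pr if pr is not None else pose(); T=np.eye(4);T[:3,:3]=R;T[:3,3]=p
        T=T@np.array(c['tool_from_camera']); return K,T
    R=cv2.Rodrigues(np.array(c['rvec'],float))[0]; T=np.eye(4);T[:3,:3]=R.T;T[:3,3]=-R.T@np.array(c['tvec']).ravel()
    return K,T
def cloud(K,T,d):
    v,u=np.mgrid[:d.shape[0],:d.shape[1]]
    P=np.stack([(u-K[0,2])/K[0,0]*d,(v-K[1,2])/K[1,1]*d,d],-1)
    W=P@T[:3,:3].T+T[:3,3]; W[d<=0]=np.nan; return W
def onplane(K,T,px,z):
    r=T[:3,:3]@np.array([(px[0]-K[0,2])/K[0,0],(px[1]-K[1,2])/K[1,1],1]); o=T[:3,3]
    return o+r*(z-o[2])/r[2]
E
python3 - <<'E'
from h import *
for n in ['scene','side']:
    K,T=cam(n); W=cloud(K,T,np.load(n+'0.npy'))
    np.save(n+'W.npy',W)
    for t in ['housing','cap','drive','drive_boss','idler','stand','tray','filter','liner','piston','pot1']:
        r=finder.cut_out(n,t)
        for q in r[:2]:
            m=q['region']; w=W[m]; w=w[np.isfinite(w[:,0])]
            zt=np.percentile(w[:,2],97) if len(w) else 0
            top=w[w[:,2]>zt-.008] if len(w) else w
            print(n,t,round(q['conf'],2),np.round(q['xy']),m.sum(),'top',np.round(zt,3),'mid',np.round((top.min(0)+top.max(0))/2,3) if len(w) else '', 'med',np.round(np.median(w,0),3) if len(w) else '')
            np.save(f'm_{n}_{t}.npy',r[0]['region'])
print(sensors.get_state()['time'])
E
```

```text
scene housing 0.96 [323. 234.] 2950 top 0.075 mid [0.664 0.015 0.085] med [0.676 0.011 0.07 ]
scene housing 0.25 [428. 212.] 2461 top 0.048 mid [0.52  0.305 0.072] med [0.485 0.318 0.022]
scene cap 0.89 [324. 219.] 332 top 0.113 mid [0.611 0.017 0.11 ] med [0.62  0.016 0.081]
scene drive 0.71 [197. 184.] 334 top 0.111 mid [ 0.435 -0.334  0.109] med [ 0.445 -0.33   0.075]
scene drive_boss 0.8 [202. 185.] 299 top 0.111 mid [ 0.437 -0.332  0.109] med [ 0.445 -0.33   0.076]
scene idler 0.65 [431. 212.] 2374 top 0.048 mid [0.526 0.305 0.072] med [0.485 0.318 0.022]
scene idler 0.53 [234. 188.] 313 top 0.111 mid [ 0.47  -0.228  0.108] med [ 0.475 -0.225  0.076]
scene stand 0.98 [220. 204.] 2441 top 0.064 mid [ 0.453 -0.281  0.065] med [ 0.485 -0.277  0.051]
scene stand 0.2 [431. 214.] 2560 top 0.049 mid [0.512 0.304 0.073] med [0.485 0.318 0.023]
scene tray 0.67 [429. 212.] 2440 top 0.048 mid [0.523 0.305 0.073] med [0.485 0.319 0.022]
scene filter 0.78 [316. 187.] 914 top 0.114 mid [ 0.43  -0.003  0.111] med [ 0.45  -0.002  0.084]
scene filter 0.17 [236. 186.] 319 top 0.111 mid [ 0.471 -0
[... 1122 characters left out ...]
[0.683 0.236 0.098] med [0.675 0.214 0.069]
side stand 0.71 [346. 347.] 4919 top 0.063 mid [ 0.454 -0.282  0.065] med [ 0.443 -0.285  0.061]
side tray 0.56 [251. 173.] 3094 top 0.046 mid [0.469 0.303 0.05 ] med [0.493 0.287 0.011]
side filter 0.88 [270. 242.] 1747 top 0.112 mid [ 0.422 -0.004  0.109] med [ 0.416 -0.026  0.094]
side liner 0.81 [322. 155.] 1203 top 0.101 mid [0.683 0.236 0.098] med [0.675 0.216 0.068]
side piston 0.77 [427. 274.] 1410 top 0.061 mid [ 0.685 -0.225  0.058] med [ 0.673 -0.234  0.058]
side pot1 0.76 [223. 178.] 511 top 0.061 mid [0.41  0.268 0.059] med [0.411 0.277 0.046]
side pot1 0.66 [221. 157.] 447 top 0.061 mid [0.434 0.367 0.058] med [0.434 0.374 0.046]
1.25
```

Run:
```python
from h import *
for n,t,z0,z1 in [('scene','tray',.036,.052),('side','tray',.036,.052),('side','tray',.0,.052),('scene','housing',.066,.072),('side','housing',.066,.072),('scene','stand',.056,.063),('side','stand',.056,.063)]:
    W=np.load(n+'W.npy')[np.load(f'm_{n}_{t}.npy')]; W=W[np.isfinite(W[:,0])]
    w=W[(W[:,2]>z0)&(W[:,2]<z1)]
    lo,hi=np.percentile(w,[1,99],axis=0)
    r=cv2.minAreaRect((w[:,:2]*1000).astype(np.float32)); print(n,t,np.round(r[0]),np.round(r[1]),round(r[2],1), np.round(cv2.boxPoints(r)).tolist())
p=cv2.imread('pics/side0.png')[120:280,180:400]; cv2.imwrite('pics/sidecrop.png',cv2.resize(p,None,fx=3.5,fy=3.5))
```

```text
scene tray [474. 306.] [200. 206.] 73.8 [[347.0, 239.0], [545.0, 182.0], [601.0, 373.0], [403.0, 431.0]]
side tray [471. 304.] [205. 200.] 74.2 [[347.0, 233.0], [539.0, 178.0], [595.0, 375.0], [403.0, 430.0]]
side tray [471. 304.] [205. 200.] 74.2 [[347.0, 233.0], [539.0, 178.0], [595.0, 375.0], [403.0, 430.0]]
scene housing [613.  17.] [139. 164.] 82.8 [[523.0, -42.0], [685.0, -63.0], [703.0, 75.0], [540.0, 96.0]]
side housing [610.  15.] [144. 162.] 83.2 [[521.0, -47.0], [682.0, -66.0], [698.0, 77.0], [538.0, 96.0]]
scene stand [ 450. -282.] [226. 109.] 73.4 [[366.0, -375.0], [470.0, -406.0], [535.0, -189.0], [430.0, -158.0]]
side stand [ 451. -280.] [217. 100.] 73.6 [[372.0, -369.0], [468.0, -398.0], [530.0, -190.0], [433.0, -161.0]]
```

View pics/sidecrop.png

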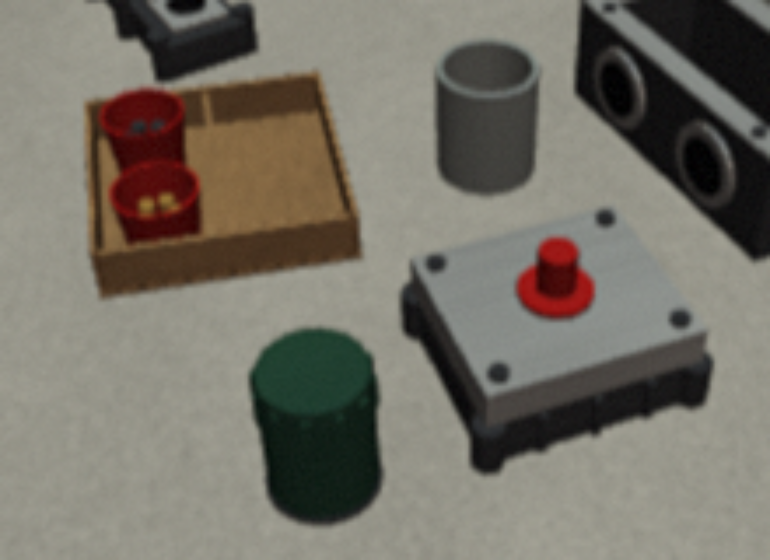

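```bash
cat >> h.py <<'E'
def plan(tgt,yaw_deg):
    p,R,s=pose(); d=R.T@(np.array(tgt)-p)/0.03
    y0=np.degrees(np.arctan2(R[1,0],R[0,0])); a=-((yaw_deg-y0+180)%360-180)
    Rt=Ro.from_euler('xyz',[-np.pi/2,0,np.radians(yaw_deg)]).as_matrix()
    rv=np.degrees(Ro.from_matrix(R.T@Rt).as_rotvec())/6
    print('pos',np.round(p,4),'yaw0',round(y0,2),'shift',np.round(d,3),'turn',np.round(rv,3))
E
python3 -c "
from h import *
plan([.610,.016,.19],10)"
```

```text
pos [ 0.323  -0.6491  0.1959] yaw0 -63.55 shift [-15.586   0.195  18.441] turn [  0.    -12.258  -0.   ]
```

```bash
python3 -m crank '-15.59 0.2 18.44 0 -12.26 0 1; -15.59 0.2 18.44 0 -12.26 0 0.7; -15.59 0.2 18.44 0 -12.26 0 0.7; -15.59 0.2 18.44 0 -12.26 0 0.7; -15.59 0.2 18.44 0 -12.26 0 0.7; -15.59 0.2 18.44 0 -12.26 0 0.7; -15.59 0.2 18.44 0 -12.26 0 0.7; -15.59 0.2 18.44 0 -12.26 0 0.7; -15.59 0.2 18.44 0 -12.26 0 0.7; -15.59 0.2 18.44 0 -12.26 0 0.7; -15.59 0.2 18.44 0 -12.26 0 0.7; -15.59 0.2 18.44 0 -12.26 0 0.7'
python3 - <<'E'
from h import *
pr=pose(); print(pr[2]['time'],pr[0])
p,d=grab_frame('wrist'); cv2.imwrite('pics/w1.png',p[:,:,::-1]); K,T=cam('wrist',pr); np.save('T1.npy',T)
W=cloud(K,T,d); m=(W[...,2]>.1)&(W[...,2]<.118)&(abs(W[...,0]-.61)<.05)&(abs(W[...,1]-.016)<.05)
w=W[m]; print(m.sum(),np.nanmedian(w,0) if m.sum() else '', (w.min(0)+w.max(0))/2 if m.sum() else '', w.max(0)-w.min(0))
for q in finder.cut_out('wrist','cap')[:1]:
    w=W[q['region']]; print(q['conf'],q['xy']); f=w[(w[:,2]>.07)&(w[:,2]<.085)]; print('flange',(f.min(0)+f.max(0))/2,f.max(0)-f.min(0))
plan([.610,.016,.19],10)
E
```

```text
time: 2.75
tcp_pos: [0.6109, 0.02, 0.1901]
ee_rot: [-1.57, -0.001, 0.178]
wrist_force: [-0.9, -1.0, -0.7]
width: 0.06
2.75 [0.61086961 0.01998907 0.19006619]
891 [0.61046689 0.01823808 0.11077936] [0.61057938 0.01677384 0.10683933] [0.02731909 0.02749457 0.01260892]
0.69 [316.0, 165.9]
flange [0.61060058 0.01668516 0.07419387] [0.17476995 0.15791542 0.00838768]
pos [0.6113 0.0219 0.19  ] yaw0 10.39 shift [-0.077  0.    -0.187] turn [-0.024  0.065  0.018]
```

View pics/w1.png

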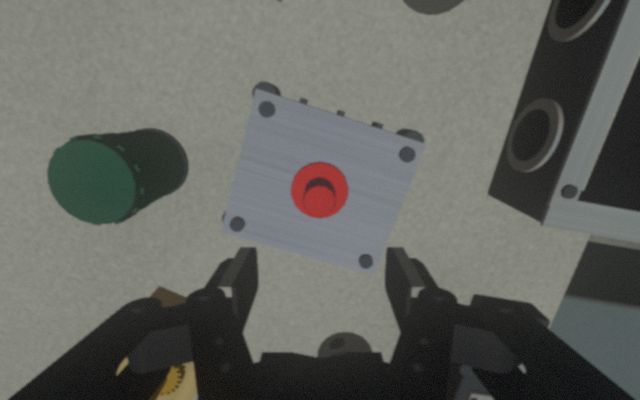

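```bash
python3 -m crank '0 0 0 0 0 0 0.7; 0 1 0 0 0 0 0.7; 0 2 0 0 0 0 0.7; 0 2.5 0 0 0 0 0.7; 0 2.5 0 0 0 0 0.7'
python3 - <<'E'
from h import *
pr=pose(); print(pr[0]); 
p,d=grab_frame('wrist'); cv2.imwrite('pics/w2.png',p[:,:,::-1]); K,T=cam('wrist',pr)
W=cloud(K,T,d); m=(W[...,2]>.107)&(W[...,2]<.118)&(abs(W[...,0]-.61)<.05)&(abs(W[...,1]-.016)<.05)
w=W[m]; print(m.sum(), (w.min(0)+w.max(0))/2)
plan([.610,.017,.081],10)
E
```

```text
time: 3.48
tcp_pos: [0.6093, 0.015, 0.1142]
ee_rot: [-1.571, 0.002, 0.174]
wrist_force: [-0.7, 0.4, -0.1]
width: 0.0597
[0.60928222 0.01503939 0.11422234]
1563 [0.61072985 0.01690585 0.11007419]
pos [0.6099 0.0155 0.1151] yaw0 9.97 shift [0.012 1.137 0.049] turn [ 0.001 -0.004 -0.003]
```

View pics/w2.png

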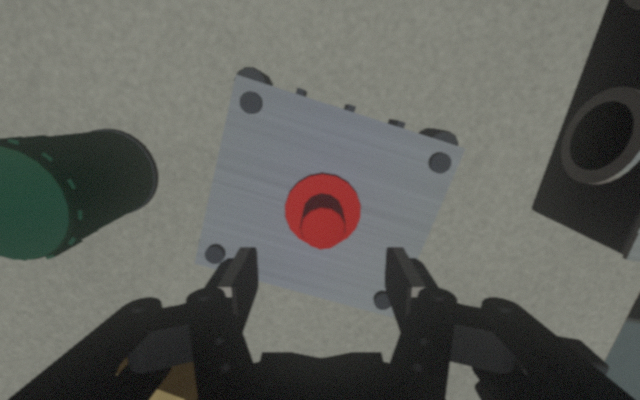

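```bash
python3 -m crank '0.02 0.6 0.05 0 0 0 0.7; 0.02 1.13 0.05 0 0 0 0.7; 0.02 1.13 0.05 0 0 0 0.7; 0.02 1.13 0.05 0 0 0 0; 0.02 1.13 0.05 0 0 0 0; 0.02 1.13 0.05 0 0 0 0; 0.02 1.13 0.05 0 0 0 0; 0.02 1.13 0.05 0 0 0 0'
```

```text
time: 4.53
tcp_pos: [0.6103, 0.0177, 0.0811]
ee_rot: [-1.571, -0.0, 0.175]
wrist_force: [-0.0, 0.0, -0.3]
width: 0.0003
```

Run:
```python
from h import *
pr=pose(); print(pr[0],pr[2]['width']); 
for n in ['wrist','side']:
    p,d=grab_frame(n); 
    if n=='side': p=cv2.resize(p[100:280,220:460],None,fx=3,fy=3)
    cv2.imwrite(f'pics/{n}3.png',p[:,:,::-1])
```

```text
[0.61028599 0.01766895 0.08108734] 0.0003092247013287072
```

View pics/wrist3.png

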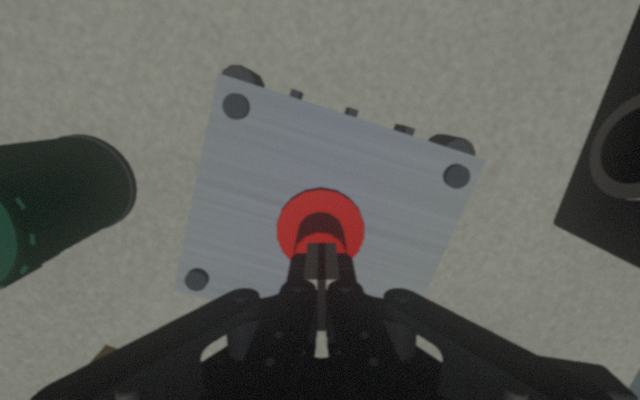

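View pics/side3.png

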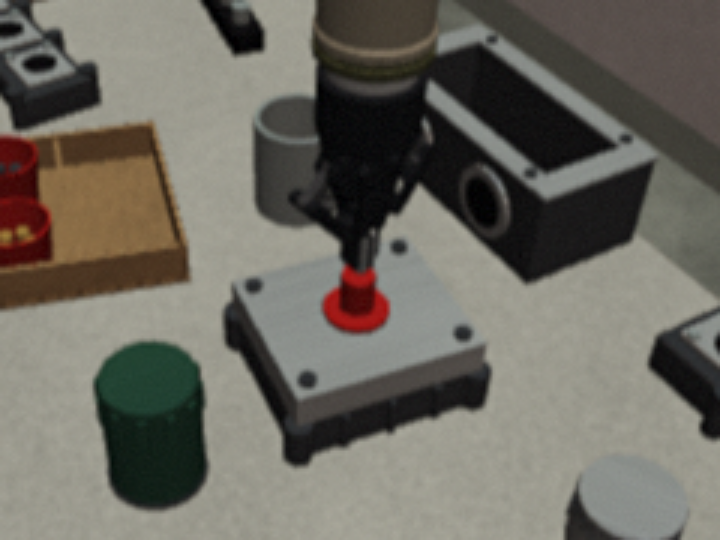

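Run:
```python
from h import *
pr=pose(); s=pr[2]; print(s['tcp_pos'],s['ee_rot'],s['q'],s['wrist_force'])
for n in ['wrist','side']:
    p,d=grab_frame(n); K,T=cam(n,pr); W=cloud(K,T,d)
    if n=='wrist':
        for v in range(170,300,8): print(v,p[v,322],np.round(W[v,322],4),p[v,310],np.round(W[v,310],4))
    else:
        print(T[:3,3])
        for v in range(170,212,3): print(v,p[v,339],np.round(W[v,339],4),p[v,343],np.round(W[v,343],4))
        cv2.imwrite('pics/side4.png',cv2.resize(p[140:220,290:390],None,fx=7,fy=7,interpolation=cv2.INTER_NEAREST)[:,:,::-1])
```

```text
[0.6101942  0.01770037 0.0809859 ] [-1.57082345e+00  1.01989721e-05  1.74879712e-01] [ 0.10286292  0.62606595 -0.33568102  1.94881641  0.33817035  0.6210534
 -0.27635605] [-1.39610235 -0.37140627 -0.20769225]
170 [115 118 127] [0.6051 0.0532 0.0713] [115 118 126] [0.5981 0.0517 0.07  ]
178 [119 123 129] [0.606  0.0482 0.0704] [119 124 130] [0.5989 0.0472 0.0712]
186 [113 112 119] [0.6068 0.0438 0.0719] [116 120 127] [0.5997 0.042  0.0699]
194 [153  54  49] [0.6074 0.0402 0.0767] [158  55  53] [0.6005 0.0389 0.0767]
202 [157  53  50] [0.6083 0.0353 0.0764] [154  50  50] [0.6013 0.034  0.0764]
210 [153  49  47] [0.6091 0.0306 0.077 ] [157  54  52] [0.6021 0.0298 0.0783]
218 [65 38 39] [0.6092 0.03   0.0897] [65 34 35] [0.6027 0.0276 0.0862]
226 [66 34 35] [0.6091 0.0301 0.1027] [62 32 31] [0.6031 0.028  0.0998]
234 [142  42  40] [0.6092 0.0292 0.1114] [102  34  33] [0.6035 0.0277 0.1102]
242 [117  39  36] [0.61   0.0249 0.1111] [123  51  46] [0.6041 0.0241 0.1117]
250 [46 32 34] [0.6092 0.0292 0.13  ] [56 47 48] [0.604  0.0283 0.1301]
258 [42 30 31] [0.6092 0.0292 0.1378] [58 51 52] [0
[... 762 characters left out ...]
  0.0074 0.1441]
185 [27 25 27] [0.6033 0.0084 0.1384] [37 34 34] [0.6143 0.0084 0.1338]
188 [31 31 32] [0.6046 0.0095 0.128 ] [53 43 41] [0.6135 0.0064 0.1266]
191 [120  33  30] [0.605  0.0092 0.119 ] [165  22  20] [0.6169 0.0102 0.113 ]
194 [156  24  23] [0.6048 0.008  0.1107] [120  12  11] [0.6123 0.0027 0.1116]
197 [72 10  8] [0.6024 0.0037 0.1058] [72  7  6] [0.6127 0.0024 0.1023]
200 [74 14 13] [0.6023 0.0028 0.0972] [72 13 10] [0.6145 0.0039 0.0906]
203 [75 14 13] [0.604  0.0043 0.0855] [100  18  15] [0.6149 0.0035 0.0811]
206 [156  24  22] [0.6042 0.0036 0.0762] [162  27  24] [ 0.6117 -0.002   0.0774]
209 [139  17  15] [ 0.5986 -0.0053  0.0766] [123  24  22] [ 0.6064 -0.0103  0.0772]
```

View pics/side4.png

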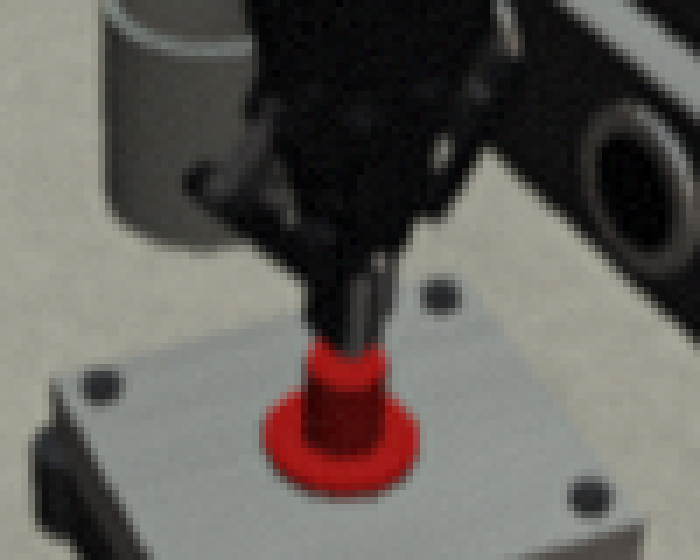

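The wrist and side depth images both put the shut fingertips at z≈0.122, while the reported TCP is 0.081. The pads closed just above the grip, so the real tips sit about 41 mm behind the reported TCP. I'll open and go lower by that much, checking as I go.

```bash
python3 -m crank '0 0 0 0 0 0 0.7; 0 0 0 0 0 0 0.7; 0 0 0 0 0 0 0.7; 0 0.4 0 0 0 0 0.7; 0 0.8 0 0 0 0 0.7; 0 1.2 0 0 0 0 0.7; 0 1.2 0 0 0 0 0.7'
python3 - <<'E'
from h import *
pr=pose(); print(pr[0],pr[2]['wrist_force'])
for n in ['wrist','side']:
    p,d=grab_frame(n); K,T=cam(n,pr); W=cloud(K,T,d)
    if n=='side': p=cv2.resize(p[140:220,290:390],None,fx=6,fy=6)
    cv2.imwrite(f'pics/{n}5.png',p[:,:,::-1])
E
```

```text
time: 5.6
tcp_pos: [0.6093, 0.0177, 0.0435]
ee_rot: [-1.571, 0.002, 0.175]
wrist_force: [-0.6, 0.8, 0.5]
width: 0.0594
[0.60930704 0.0177354  0.04347246] [-0.60250853  0.75368585  0.48978678]
```

View pics/side5.png

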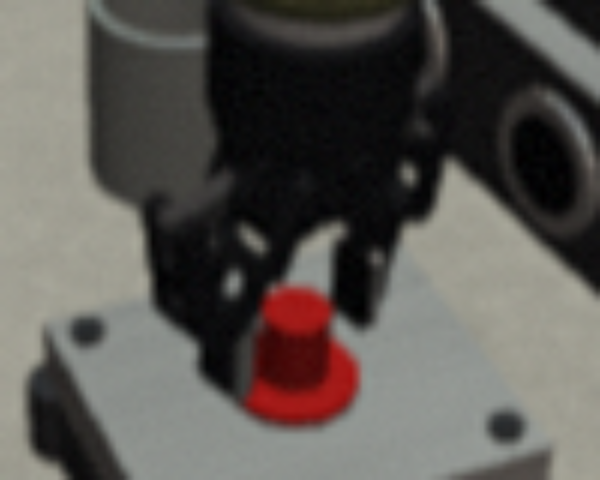

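View pics/wrist5.png

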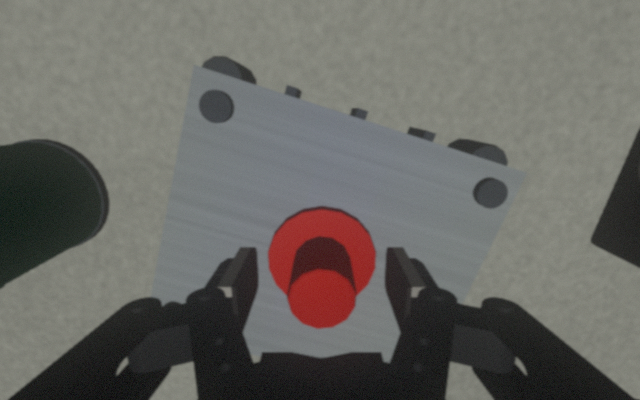

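```bash
python3 -m crank '0 0 0 0 0 0 0; 0 0 0 0 0 0 0; 0 0 0 0 0 0 0; 0 0 0 0 0 0 0; 0 0 0 0 0 0 0'
python3 - <<'E'
from h import *
pr=pose(); print(pr[0],pr[2]['wrist_force'],pr[2]['width'])
plan([.611,.017,.044],10)
E
```

```text
time: 6.32
tcp_pos: [0.6105, 0.0177, 0.0456]
ee_rot: [-1.571, -0.001, 0.175]
wrist_force: [-1.2, 0.3, 6.6]
width: 0.0264
[0.6105496  0.01773356 0.0455977 ] [-1.19374313  0.28519695  6.57521914] 0.02639115499057964
pos [0.6105 0.0177 0.0456] yaw0 10.02 shift [ 0.01   0.053 -0.027] turn [0.002 0.003 0.009]
```

```bash
python3 -m crank '0 -1 0 0 0 0 0; 0 -2.7 0 0 0 0 0; 0 -2.7 0 0 0 0 0; 0 -2.7 0 0 0 0 0'
python3 - <<'E'
from h import *
print(pose()[2]['width'])
plan([.519,.292,.125],74)
p,d=grab_frame('wrist'); cv2.imwrite('pics/w6.png',p[:,:,::-1])
E
```

```text
time: 6.82
tcp_pos: [0.6099, 0.0174, 0.1258]
ee_rot: [-1.571, 0.0, 0.175]
wrist_force: [-0.4, -0.3, -2.0]
width: 0.0267
0.026726848649893626
pos [0.6099 0.0174 0.1258] yaw0 10.0 shift [-1.394  0.023  9.541] turn [ 2.0000e-03 -1.0666e+01 -2.0000e-03]
```

View pics/w6.png

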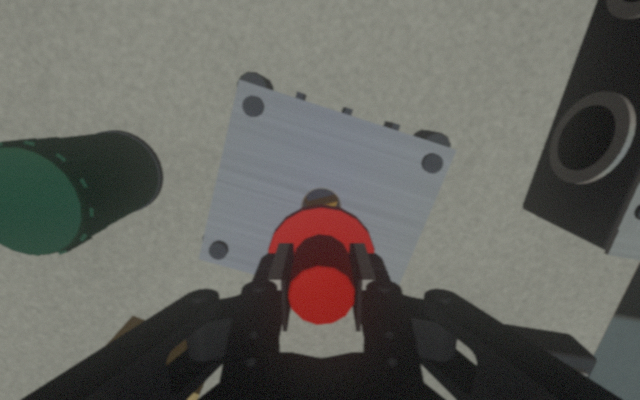

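```bash
python3 -m crank '-1.39 0 9.54 0 -10.67 0 0; -1.39 0 9.54 0 -10.67 0 0; -1.39 0 9.54 0 -10.67 0 0; -1.39 0 9.54 0 -10.67 0 0; -1.39 0 9.54 0 -10.67 0 0; -1.39 0 9.54 0 -10.67 0 0; -1.39 0 9.54 0 -10.67 0 0; -1.39 0 9.54 0 -10.67 0 0; -1.39 0 9.54 0 -10.67 0 0'
python3 - <<'E'
from h import *
for n in ['side','wrist']:
    p,d=grab_frame(n); cv2.imwrite(f'pics/{n}7.png',p[:,:,::-1])
print(pose()[2]['width'])
plan([.519,.292,-.006],74)
E
```

```text
time: 8.0
tcp_pos: [0.5195, 0.2915, 0.1257]
ee_rot: [-1.571, 0.001, 1.289]
wrist_force: [-0.9, -0.3, 0.3]
width: 0.0267
0.026299324042395447
pos [0.5195 0.2919 0.126 ] yaw0 73.93 shift [1.000e-03 4.399e+00 1.900e-02] turn [ 0.002 -0.012 -0.002]
```

View pics/wrist7.png

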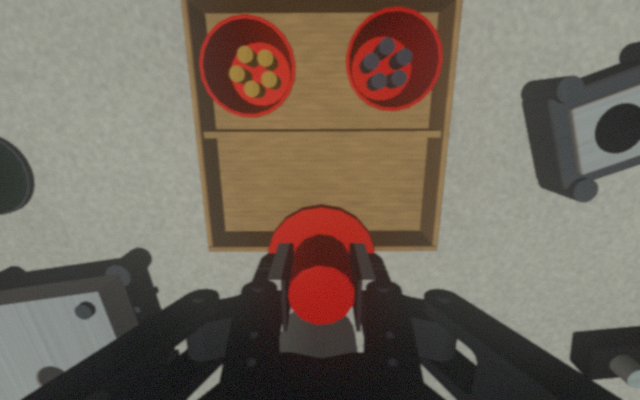

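View pics/side7.png

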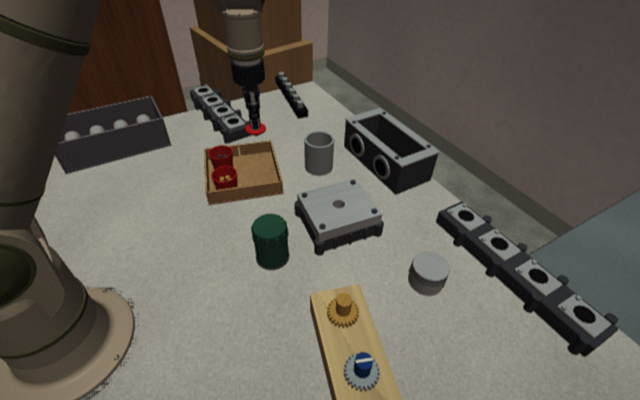

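Run:
```python
from h import *
K,T=cam('wrist')
for a in [(210,249),(437,249),(204,134),(441,134)]: print(a,np.round(onplane(K,T,a,.045),4))
```

```text
(210, 249) [0.5392 0.186  0.045 ]
(437, 249) [0.594  0.3762 0.045 ]
(204, 134) [0.4459 0.2178 0.045 ]
(441, 134) [0.4975 0.397  0.045 ]
```

```bash
python3 -m crank '0.05 1.5 0.03 0 0 0 0; 0.05 3 0.03 0 0 0 0; 0.05 3.8 0.03 0 0 0 0; 0.05 4.1 0.03 0 0 0 0; 0.05 4.3 0.03 0 0 0 0; 0.05 4.3 0.03 0 0 0 0'
python3 - <<'E'
from h import *
p,d=grab_frame('side'); cv2.imwrite('pics/side8.png',cv2.resize(p[80:230,170:370],None,fx=4,fy=4)[:,:,::-1])
print(pose()[0],pose()[2]['width'],pose()[2]['wrist_force'])
E
```

```text
time: 8.85
tcp_pos: [0.5192, 0.2942, -0.0025]
ee_rot: [-1.571, -0.001, 1.292]
wrist_force: [-0.5, 0.3, -0.9]
width: 0.0265
[ 0.51934401  0.29425375 -0.00226864] 0.02600023671486877 [-0.42243106 -0.41029923 -0.66982228]
```

View pics/side8.png

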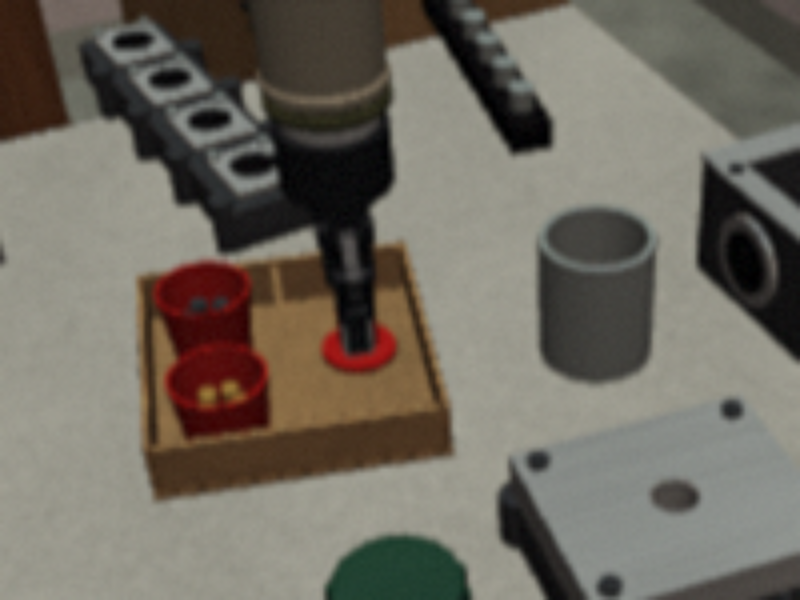

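```bash
python3 -m crank '0 0.1 0 0 0 0 0; 0 0.1 0 0 0 0 0.3; 0 0.1 0 0 0 0 0.65; 0 0.1 0 0 0 0 0.65; 0 0.1 0 0 0 0 0.65; 0 -0.9 0 0 0 0 0.65; 0 -2.5 0 0 0 0 0.65; 0 -4 0 0 0 0 0.65; 0 -4.5 0 0 0 0 0.65; 0 -4.5 0 0 0 0 0.65'
python3 - <<'E'
from h import *
for n in ['side','wrist']:
    p,d=grab_frame(n)
    if n=='side': p=cv2.resize(p[80:230,170:370],None,fx=4,fy=4)
    cv2.imwrite(f'pics/{n}9.png',p[:,:,::-1])
print(pose()[0],pose()[2]['width'])
plan([.434,-.334,.13],16)
E
```

```text
time: 10.15
tcp_pos: [0.5193, 0.2939, 0.1325]
ee_rot: [-1.572, -0.001, 1.292]
wrist_force: [1.0, -0.3, -0.8]
width: 0.0558
[0.51847396 0.29329047 0.13075352] 0.05534798176217167
pos [0.5185 0.2933 0.1308] yaw0 74.03 shift [-20.877   0.051  -3.047] turn [-1.000e-03  9.671e+00 -1.600e-02]
```

View pics/wrist9.png

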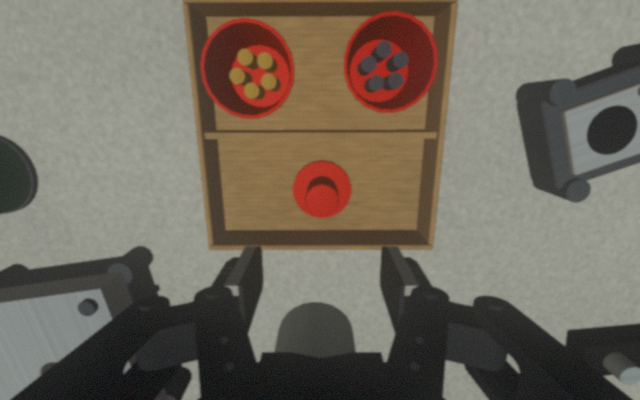

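View pics/side9.png

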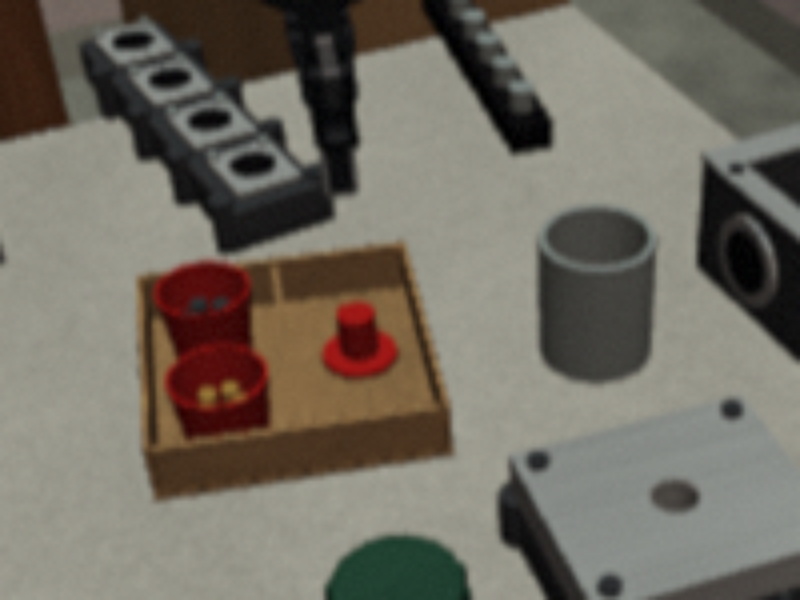

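```bash
python3 -c "
from h import *
plan([.6356,-.051,.10],20)"
```

```text
pos [0.5185 0.2933 0.1308] yaw0 74.03 shift [-9.958  1.033 -6.912] turn [-2.000e-03  9.005e+00 -1.600e-02]
```

```bash
python3 -m crank '-9.96 0.5 -6.91 0 9 0 0.65; -9.96 1.03 -6.91 0 9 0 0.65; -9.96 1.03 -6.91 0 9 0 0.65; -9.96 1.03 -6.91 0 9 0 0.65; -9.96 1.03 -6.91 0 9 0 0.65; -9.96 1.03 -6.91 0 9 0 0.65; -9.96 1.03 -6.91 0 9 0 0.65; -9.96 1.03 -6.91 0 9 0 0.65; -9.96 1.03 -6.91 0 9 0 0.65'
python3 - <<'E'
from h import *
pr=pose();p,d=grab_frame('wrist'); cv2.imwrite('pics/w10.png',p[:,:,::-1]); np.save('d10.npy',d); np.save('T10.npy',cam('wrist',pr)[1]); print(pr[0])
c=p[240:340,260:380]; cv2.imwrite('pics/w10c.png',cv2.resize(c,None,fx=6,fy=6)[:,:,::-1])
E
```

```text
time: 11.38
tcp_pos: [0.6355, -0.0484, 0.1005]
ee_rot: [-1.57, 0.001, 0.352]
wrist_force: [0.6, 1.0, 0.5]
width: 0.0558
[ 0.63546788 -0.04836153  0.10051719]
```

View pics/w10.png

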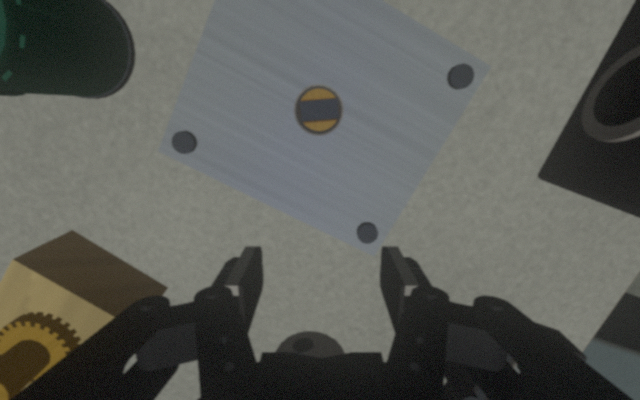

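View pics/w10c.png

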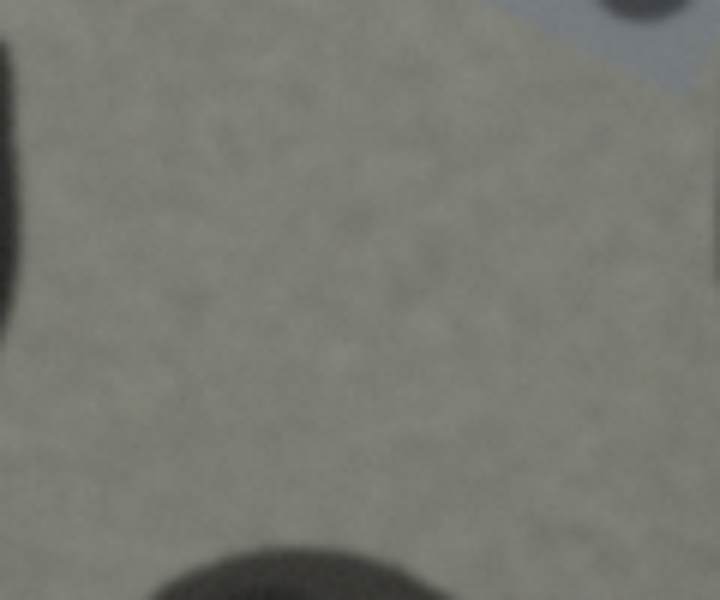

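Run:
```python
from h import *
p=cv2.imread('pics/w10.png'); T=np.load('T10.npy'); d=np.load('d10.npy'); K=np.array(camera_params('wrist')['K'])
c=p[75:145,280:360]; cv2.imwrite('pics/w10d.png',cv2.resize(c,None,fx=9,fy=9,interpolation=cv2.INTER_NEAREST))
hsv=cv2.cvtColor(p,cv2.COLOR_BGR2HSV); m=(hsv[...,1]>90)&(hsv[...,0]<30); mm=np.zeros_like(m); mm[75:145,285:355]=1; m&=mm
n,l,st,ce=cv2.connectedComponentsWithStats(m.astype(np.uint8))
# warp the coupling plane z=.04 ; edge lines
W=[]
for i in range(1,n):
    if st[i,4]<40: continue
    print(st[i],ce[i])
    vs,us=np.where(l==i)
    lo = ce[i,1]<109
    pts=[]
    for u in np.unique(us):
        if abs(u-319)>13: continue
        v=vs[us==u]; vv=(v.max()+.5) if lo else (v.min()-.5)
        pts.append(onplane(K,T,(u,vv),.04)[:2])
    f=cv2.fitLine(np.array(pts,np.float32),cv2.DIST_HUBER,0,.01,.01).ravel(); print('dir deg',np.degrees(np.arctan2(f[1],f[0])),f[2:],len(pts))
# bore mouth: not-aluminium region at z .07
g=np.zeros_like(m); 
b=p.astype(int); al=(b[...,0]>b[...,2]+5)&(b.sum(-1)>300); k=((~al)&mm).astype(np.uint8)
n,l,st,ce=cv2.connectedComponentsWithStats(k); i=1+np.argmax(st[1:,4]); print(st[i],ce[i])
cs,_=cv2.findContours((l==i).astype(np.uint8),cv2.RETR_EXTERNAL,cv2.CHAIN_APPROX_NONE)
q=np.array([onplane(K,T,x[0],.07)[:2] for x in max(cs,key=len)],np.float32); print('bore',cv2.fitEllipse(q*1000))
```

```text
[301  89  34  12 270] [317.35925926  94.58148148]
dir deg 24.060102 [0.6094664  0.02413522] 27
[304 119  32  12 249] [319.93172691 124.47389558]
dir deg 24.883732 [0.6117871  0.00910314] 27
[ 293   83   51   53 2078] [318.34552454 109.1973051 ]
bore ((610.4090576171875, 16.702388763427734), (30.70650291442871, 30.934310913085938), 48.545860290527344)
```

View pics/w10d.png

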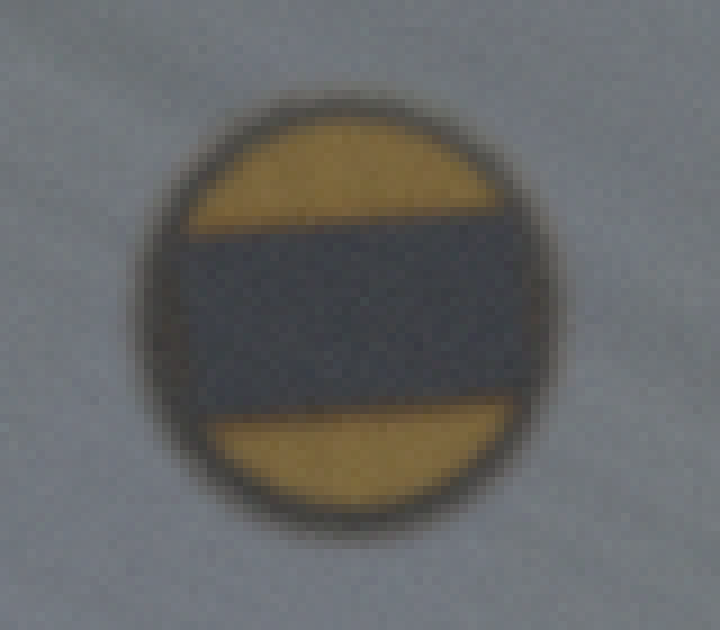

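Run:
```python
from h import *
p=cv2.imread('pics/side0.png'); K,T=cam('side')
c=p[350:375,350:378].astype(int)
w=(c.min(-1)>120); 
vs,us=np.where(w); pts=np.array([onplane(K,T,(u+350,v+350),.108)[:2] for u,v in zip(us,vs)],np.float32)
m=np.hypot(*(pts-[.434,-.334]).T)<.016; pts=pts[m]
f=cv2.fitLine(pts,cv2.DIST_L2,0,.01,.01).ravel(); print(len(pts),np.degrees(np.arctan2(f[1],f[0])),f)
cv2.imwrite('pics/bs.png',cv2.resize(p[340:400,320:400],None,fx=8,fy=8))
plan([.434,-.334,.13],-16)
```

```text
51 -20.66099 [ 0.9356845  -0.3528379   0.43610564 -0.33334827]
pos [ 0.6356 -0.0485  0.1008] yaw0 20.19 shift [-9.593 -0.974 -6.613] turn [-6.000e-03  6.031e+00 -6.000e-03]
```

View pics/bs.png

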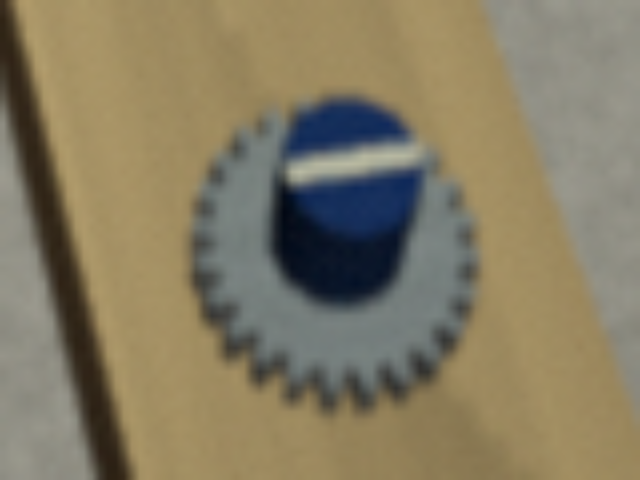

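```bash
python3 -m crank '-9.59 -0.97 -6.61 0 6.03 0 0.65; -9.59 -0.97 -6.61 0 6.03 0 0.65; -9.59 -0.97 -6.61 0 6.03 0 0.65; -9.59 -0.97 -6.61 0 6.03 0 0.65; -9.59 -0.97 -6.61 0 6.03 0 0.65; -9.59 -0.97 -6.61 0 6.03 0 0.65; -9.59 -0.97 -6.61 0 6.03 0 0.65; -9.59 -0.97 -6.61 0 6.03 0 0.65; -9.59 -0.97 -6.61 0 6.03 0 0.65'
python3 - <<'E'
from h import *
pr=pose();p,d=grab_frame('wrist'); cv2.imwrite('pics/w11.png',p[:,:,::-1]); K,T=cam('wrist',pr); print(pr[0])
W=cloud(K,T,d); m=(W[...,2]>.1055)&(W[...,2]<.115)&(abs(W[...,0]-.434)<.04)&(abs(W[...,1]+.334)<.04)
w=W[m]; print(m.sum(),(w.min(0)+w.max(0))/2,w.max(0)-w.min(0))
wm=m&(p.min(-1)>110)
vs,us=np.where(wm); pts=np.array([onplane(K,T,(u,v),.108)[:2] for u,v in zip(us,vs)],np.float32)
f=cv2.fitLine(pts,cv2.DIST_L2,0,.01,.01).ravel(); print(len(pts),np.degrees(np.arctan2(f[1],f[0])),f)
plan([.434,-.334,.044],-16)
E
```

```text
time: 12.55
tcp_pos: [0.4348, -0.3336, 0.1302]
ee_rot: [-1.57, -0.0, -0.279]
wrist_force: [-0.1, 0.5, -0.6]
width: 0.0553
[ 0.43483644 -0.33358658  0.13016675]
1316 [ 0.43531381 -0.33354015  0.10832879] [0.02742293 0.02716274 0.00563322]
223 -20.791397 [ 0.93487895 -0.35496664  0.4348684  -0.33422595]
pos [ 0.4348 -0.3337  0.1302] yaw0 -15.98 shift [-0.022  2.872 -0.017] turn [-0.004  0.003  0.001]
```

View pics/w11.png

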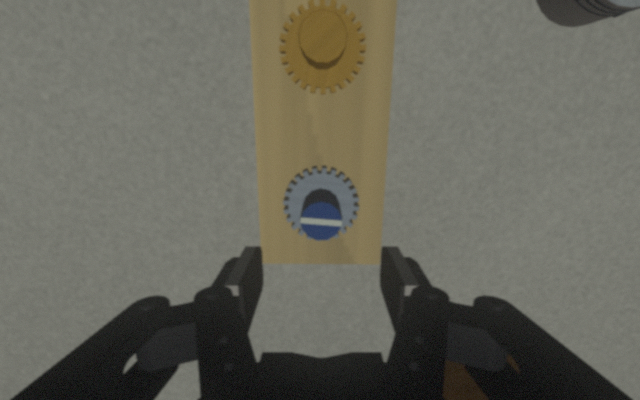

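```bash
python3 -m crank '0.01 1 0 0 0 0 0.65; 0.01 2 0 0 0 0 0.65; 0.01 2.6 0 0 0 0 0.65; 0.01 2.87 0 0 0 0 0.65; 0.01 2.87 0 0 0 0 0.65; 0.01 2.87 0 0 0 0 0; 0.01 2.87 0 0 0 0 0; 0.01 2.87 0 0 0 0 0; 0.01 2.87 0 0 0 0 0; 0.01 2.87 0 0 0 0 0'; python3 -c "
from h import *
pr=pose();p,d=grab_frame('wrist'); cv2.imwrite('pics/w12.png',p[:,:,::-1]);print(pr[2]['width'])"
```

```text
time: 13.85
tcp_pos: [0.4342, -0.3354, 0.0451]
ee_rot: [-1.571, -0.001, -0.282]
wrist_force: [-0.6, -0.1, 6.3]
width: 0.0262
0.026163867948307613
```

View pics/w12.png

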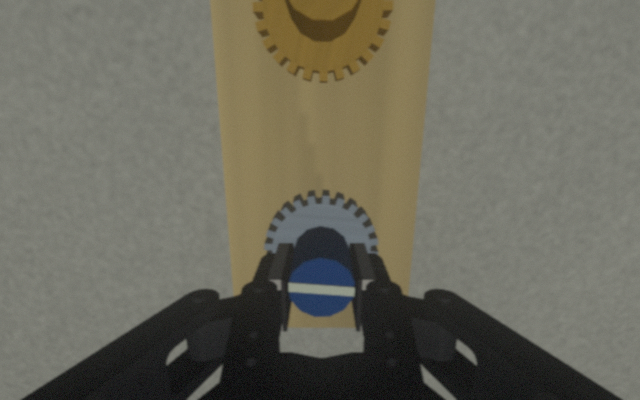

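```bash
python3 -m crank '0 -0.5 0 0 0 0 0; 0 -1.5 0 0 0 0 0; 0 -3 0 0 0 0 0; 0 -4.2 0 0 0 0 0; 0 -4.2 0 0 0 0 0; 0 -4.2 0 0 0 0 0'
python3 - <<'E'
from h import *
pr=pose();p,d=grab_frame('wrist'); cv2.imwrite('pics/w13.png',p[:,:,::-1]); K,T=cam('wrist',pr)
print(pr[2]['width'],pr[2]['wrist_force'])
W=cloud(K,T,d); 
hsv=cv2.cvtColor(p,cv2.COLOR_RGB2HSV)
b=(hsv[...,1]>130)&(abs(hsv[...,0].astype(int)-110)<15); w=W[b]; w=w[np.isfinite(w[:,0])]; print('boss top z',np.percentile(w[:,2],95),'xy',(np.percentile(w,2,axis=0)+np.percentile(w,98,axis=0))/2)
wm=(p.min(-1)>110)&(np.hypot(W[...,0]-pr[0][0],W[...,1]-pr[0][1])<.015)&(W[...,2]>.2)
vs,us=np.where(wm); pts=W[wm][:,:2].astype(np.float32); f=cv2.fitLine(pts,cv2.DIST_L2,0,.01,.01).ravel(); print(len(pts),np.degrees(np.arctan2(f[1],f[0])),f)
print('yaw',np.degrees(pr[2]['ee_rot'][2]))
plan([.6104,.0168,.170],29)
E
```

```text
time: 14.65
tcp_pos: [0.4331, -0.335, 0.1696]
ee_rot: [-1.571, 0.001, -0.282]
wrist_force: [-0.2, 1.0, -5.7]
width: 0.0261
0.026052959618241747 [-0.2005374   1.02029117 -5.66282825]
boss top z 0.23435599380157304 xy [ 0.43431287 -0.3329216   0.2334188 ]
561 -20.827116 [ 0.9346575  -0.35554934  0.43398982 -0.33346236]
yaw -16.157008879425916
pos [ 0.433  -0.3348  0.1691] yaw0 -16.15 shift [ 2.421 -0.03  12.904] turn [-0.012 -7.525 -0.017]
```

View pics/w13.png

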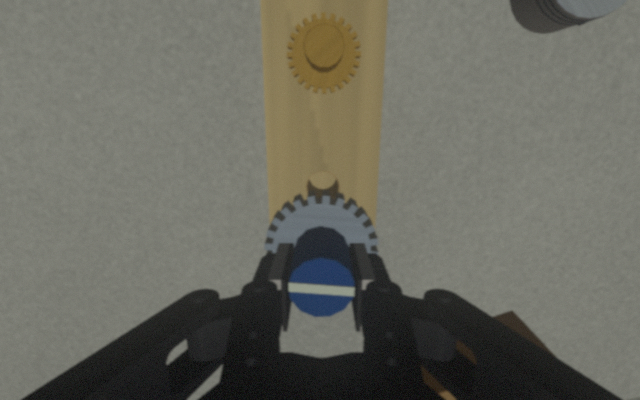

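```bash
python3 -m crank '2.4 0 12.85 0 -7.53 0 0; 2.4 0 12.85 0 -7.53 0 0; 2.4 0 12.85 0 -7.53 0 0; 2.4 0 12.85 0 -7.53 0 0; 2.4 0 12.85 0 -7.53 0 0; 2.4 0 12.85 0 -7.53 0 0; 2.4 0 12.85 0 -7.53 0 0; 2.4 0 12.85 0 -7.53 0 0; 2.4 0 12.85 0 -7.53 0 0; 2.4 0 12.85 0 -7.53 0 0'
cat > chk.py <<'E'
from h import *
import sys
pr=pose();p,d=grab_frame('wrist'); cv2.imwrite(f'pics/w{sys.argv[1]}.png',p[:,:,::-1]); K,T=cam('wrist',pr)
p2,_=grab_frame('side'); cv2.imwrite(f'pics/s{sys.argv[1]}.png',cv2.resize(p2[100:260,250:450],None,fx=4,fy=4)[:,:,::-1])
print('t',pr[2]['time'],pr[0],pr[2]['width'],'F',np.round(pr[2]['wrist_force'],1),'Tq',np.round(pr[2]['wrist_torque'],2))
W=cloud(K,T,d)
hsv=cv2.cvtColor(p,cv2.COLOR_RGB2HSV)
b=(hsv[...,1]>130)&(abs(hsv[...,0].astype(int)-110)<15); w=W[b]; w=w[np.isfinite(w[:,0])]
z=np.percentile(w[:,2],95); t=w[w[:,2]>z-.006]; print('boss top z',round(z,4),'xy',np.round((np.percentile(t,1,axis=0)+np.percentile(t,99,axis=0))/2,4))
wm=(p.min(-1)>110)&(np.hypot(W[...,0]-pr[0][0],W[...,1]-pr[0][1])<.015)&(W[...,2]>z-.01)
pts=W[wm][:,:2].astype(np.float32); f=cv2.fitLine(pts,cv2.DIST_L2,0,.01,.01).ravel(); print('line',len(pts),np.degrees(np.arctan2(f[1],f[0])))
plan([.6109,.0148,pr[0][2]],29)
E
python3 chk.py 14
```

```text
time: 15.95
tcp_pos: [0.6096, 0.0131, 0.1696]
ee_rot: [-1.571, 0.001, 0.505]
wrist_force: [0.1, 0.5, -5.2]
width: 0.0261
t 15.95 [0.60964515 0.0131426  0.16961889] 0.02609114238586484 F [ 0.1  0.5 -5.2] Tq [-0.01 -0.03 -0.03]
boss top z 0.2343 xy [0.6092 0.015  0.2334]
line 618 23.48645
pos [0.61   0.0136 0.17  ] yaw0 28.94 shift [0.045 0.013 0.019] turn [ 0.003 -0.01  -0.005]
```

View pics/s14.png

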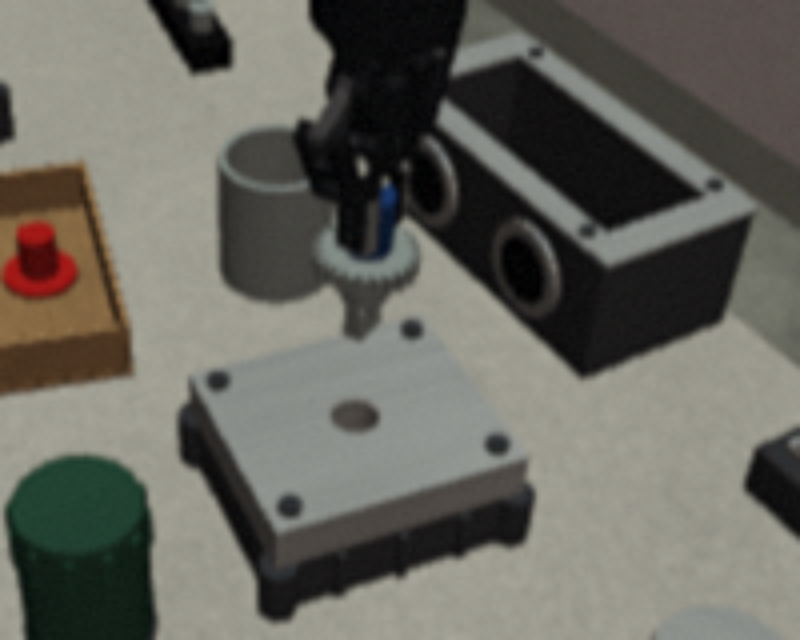

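View pics/w14.png

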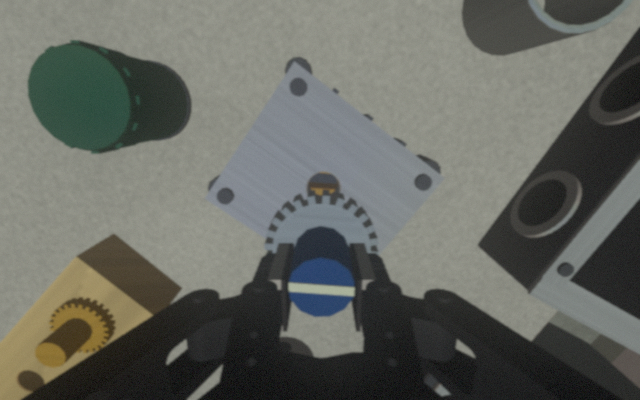

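```bash
python3 -m crank '0.06 0.8 0.03 0 -0.1 0 0; 0.06 1.6 0.03 0 -0.1 0 0; 0.06 2.0 0.03 0 -0.1 0 0; 0.06 2.0 0.03 0 -0.1 0 0; 0.06 2.0 0.03 0 -0.1 0 0'; python3 chk.py 15
```

```text
time: 16.68
tcp_pos: [0.612, 0.0167, 0.1109]
ee_rot: [-1.571, -0.001, 0.517]
wrist_force: [-0.2, 0.1, -5.2]
width: 0.0262
t 16.675 [0.61203843 0.01672659 0.11087768] 0.02624644631859815 F [-0.2  0.1 -5.2] Tq [-0.03 -0.   -0.02]
boss top z 0.1756 xy [0.6115 0.0187 0.1746]
line 589 24.597578
pos [0.6121 0.0168 0.111 ] yaw0 29.63 shift [-0.066  0.004 -0.038] turn [0.006 0.105 0.013]
```

View pics/s15.png

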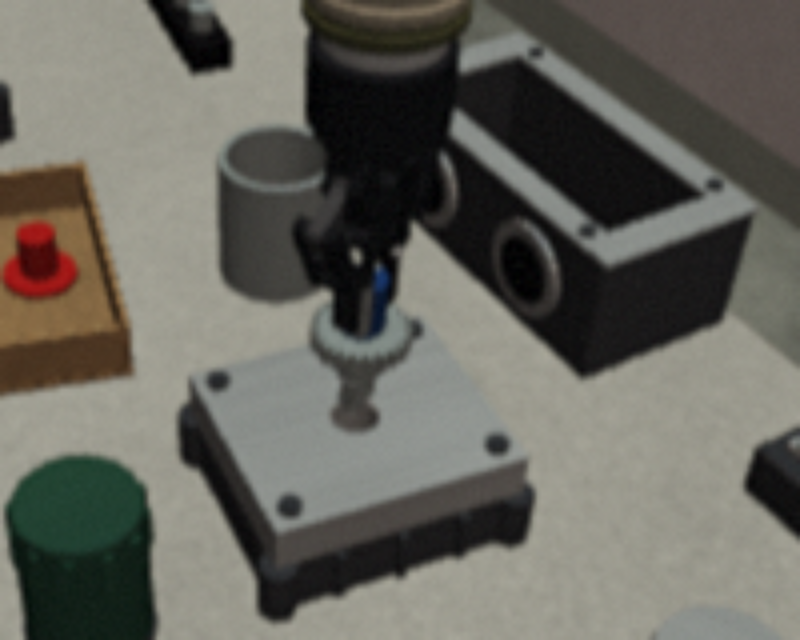

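```bash
python3 -m crank '-0.065 0 -0.04 0 0 0 0; -0.065 0 -0.04 0 0 0 0; -0.065 0.3 -0.04 0 0 0 0; -0.065 0.6 -0.04 0 0 0 0; -0.065 0.7 -0.04 0 0 0 0; -0.065 0.7 -0.04 0 0 0 0'; python3 chk.py 16
```

```text
time: 17.52
tcp_pos: [0.6101, 0.0148, 0.0885]
ee_rot: [-1.57, 0.001, 0.517]
wrist_force: [0.3, -0.3, -6.2]
width: 0.0259
t 17.525 [0.61012995 0.01477784 0.0885053 ] 0.02593430284318922 F [ 0.3 -0.3 -6.2] Tq [-0.02  0.01 -0.02]
boss top z 0.1532 xy [0.6096 0.0167 0.1522]
line 581 24.982141
pos [0.6105 0.0148 0.0891] yaw0 29.65 shift [ 0.013  0.019 -0.007] turn [-0.001  0.108  0.001]
```

View pics/s16.png

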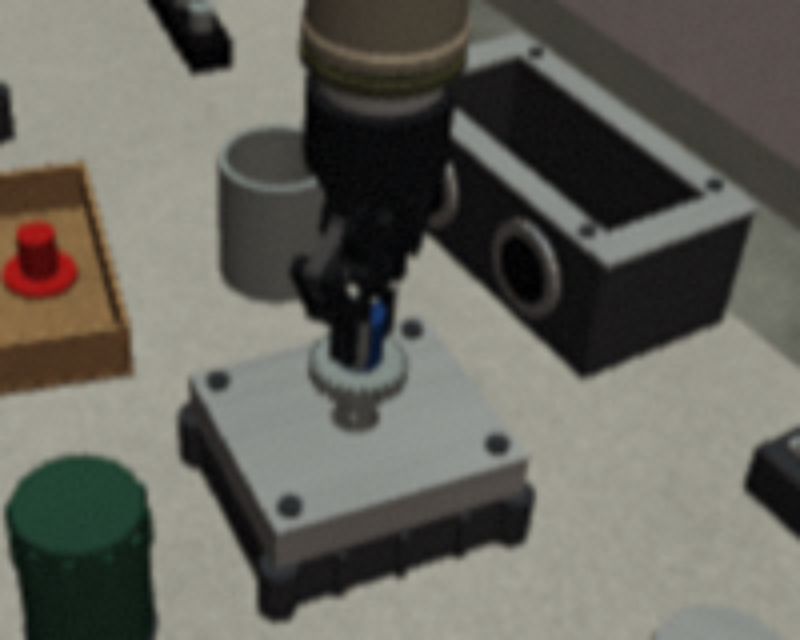

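```bash
python3 -m crank '0.01 0.2 0 0 0 0 0; 0.01 0.4 0 0 0 0 0; 0.01 0.55 0 0 0 0 0; 0.01 0.55 0 0 0 0 0'; python3 chk.py 17
```

```text
time: 18.12
tcp_pos: [0.6103, 0.0148, 0.072]
ee_rot: [-1.57, 0.001, 0.517]
wrist_force: [0.1, 0.2, -5.4]
width: 0.0264
t 18.125 [0.6103002  0.01480199 0.07202357] 0.026448419735405702 F [ 0.1  0.2 -5.4] Tq [ 0.01 -0.    0.04]
boss top z 0.1367 xy [0.6097 0.0168 0.1358]
line 575 25.007519
pos [0.6106 0.0149 0.0725] yaw0 29.64 shift [ 0.006  0.016 -0.007] turn [-0.001  0.107 -0.001]
```

```bash
python3 -m crank '0 0.15 0 0 0 0 0; 0 0.3 0 0 0 0 0; 0 0.4 0 0 0 0 0; 0 0.5 0 0 0 0 0; 0 0.5 0 0 0 0 0'; python3 chk.py 18
```

```text
time: 18.85
tcp_pos: [0.6104, 0.0149, 0.0573]
ee_rot: [-1.571, 0.0, 0.517]
wrist_force: [0.2, -0.3, -5.3]
width: 0.0263
t 18.85 [0.61043179 0.01485966 0.05725874] 0.026291764400907303 F [ 0.2 -0.3 -5.3] Tq [ 0.02 -0.03 -0.01]
boss top z 0.1219 xy [0.6098 0.0167 0.1211]
line 575 24.900583
pos [0.6106 0.0149 0.0576] yaw0 29.64 shift [ 0.006  0.01  -0.007] turn [-0.     0.107 -0.   ]
```

View pics/s18.png

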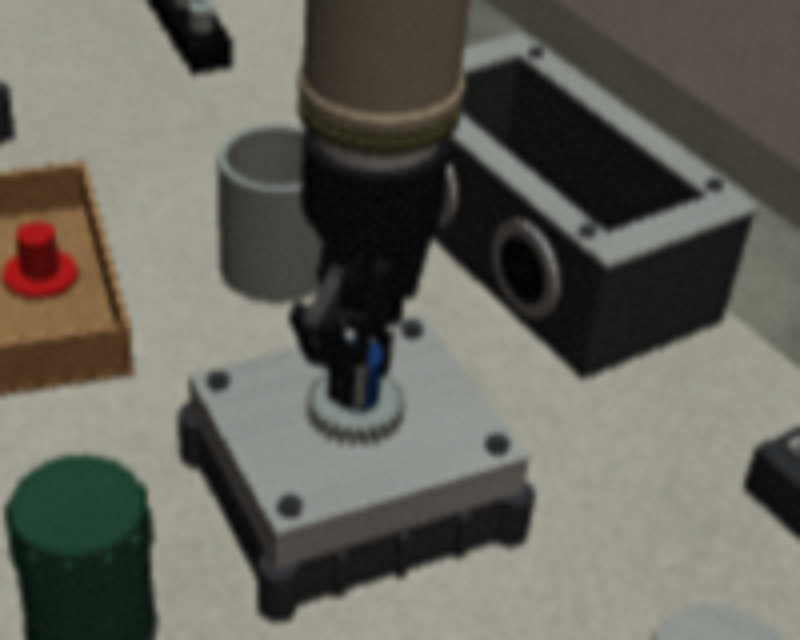

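```bash
python3 -m crank '0 0.04 0 0 0 0 0; 0 0.08 0 0 0 0 0; 0 0.08 0 0 0 0 0'; python3 chk.py 19
```

```text
time: 19.32
tcp_pos: [0.6106, 0.0148, 0.0552]
ee_rot: [-1.571, -0.0, 0.517]
wrist_force: [0.0, 0.0, -4.9]
width: 0.026
t 19.325 [0.61063735 0.01481632 0.05516616] 0.02596828381947493 F [ 0.   0.  -4.9] Tq [-0.03 -0.01  0.01]
boss top z 0.1199 xy [0.6101 0.0168 0.1191]
line 572 25.128147
pos [0.6107 0.0148 0.0552] yaw0 29.64 shift [ 0.005  0.001 -0.004] turn [0.001 0.106 0.001]
```

```bash
python3 -m crank '0 0.04 0 0 0 0 0; 0 0.04 0 0 0 0 0; 0 0.04 0 0 0 0 0.3; 0 0.04 0 0 0 0 0.65; 0 0.04 0 0 0 0 0.65; 0 0.04 0 0 0 0 0.65; 0 0.04 0 0 0 0 0.65; 0 -0.6 0 0 0 0 0.65; 0 -2 0 0 0 0 0.65; 0 -3 0 0 0 0 0.65; 0 -3 0 0 0 0 0.65; 0 -3 0 0 0 0 0.65'; python3 chk.py 20
python3 - <<'E'
from h import *
p,d=grab_frame('side');K,T=cam('side');W=cloud(K,T,d)
m=np.hypot(W[...,0]-.6105,W[...,1]-.0165)<.026; z=W[m][:,2]
print('gear-top z',np.median(z[(z>.075)&(z<.105)]),'boss top',np.percentile(z,97))
b=np.hypot(W[...,0]-.6105,W[...,1]-.0165); b=(b>.04)&(b<.055); print('housing z',np.nanmedian(W[b][:,2]))
E
```

```text
time: 20.92
tcp_pos: [0.6104, 0.0146, 0.1455]
ee_rot: [-1.571, -0.0, 0.517]
wrist_force: [-0.2, -0.5, -0.3]
width: 0.0553
t 20.925 [0.61041856 0.01456121 0.14551424] 0.05530934928456054 F [-0.2 -0.5 -0.3] Tq [-0.    0.03 -0.03]
boss top z 0.1201 xy [0.6181 0.0203 0.1842]
line 242 24.944818
pos [0.61   0.0146 0.1445] yaw0 29.64 shift [ 0.028 -0.033 -0.01 ] turn [-0.005  0.107 -0.012]
gear-top z 0.08360091575958017 boss top 0.4665656562752498
housing z 0.40652048015078357
```

View pics/s20.png

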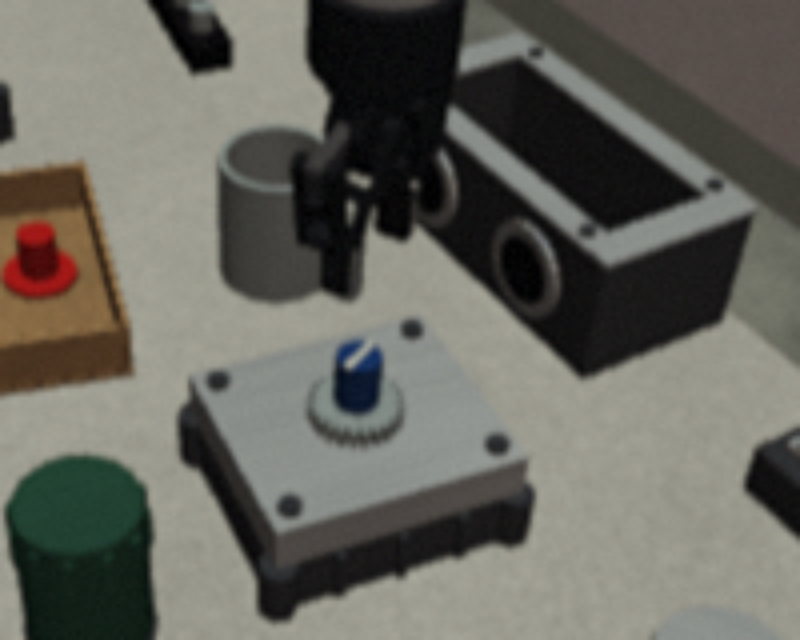

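View pics/w20.png

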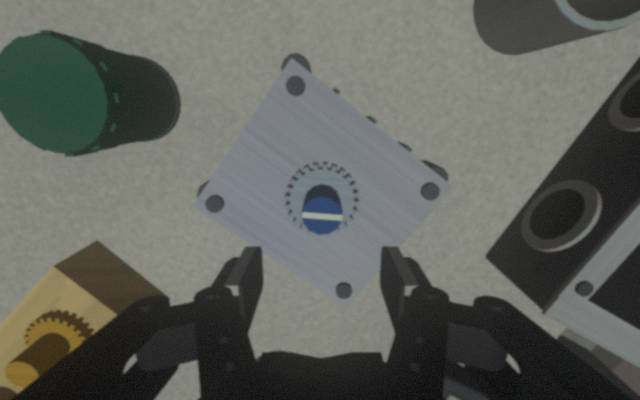

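Run:
```python
from h import *
pr=pose();p,d=grab_frame('wrist');K,T=cam('wrist',pr);W=cloud(K,T,d)
r=np.hypot(W[...,0]-.6105,W[...,1]-.0165)
z=W[...,2]
print('boss',np.nanmedian(z[(r<.011)&(z>.1)&(z<.13)]),'gear',np.nanmedian(z[(r>.018)&(r<.024)&(z<.11)&(z>.06)]),'housing',np.nanmedian(z[(r>.036)&(r<.05)&(z<.11)&(z>.06)]))
for n in ['scene','side']:
    p,d=grab_frame(n);K,T=cam(n);Wn=cloud(K,T,d); W0=np.load(n+'W.npy')
    for t in ['idler','filter','liner','piston','pot1']:
        q=finder.cut_out(n,t)
        if q:
            w=Wn[q[0]['region']];w=w[np.isfinite(w[:,0])]; print(n,t,round(q[0]['conf'],2),np.round(np.median(w,0),3))
    cv2.imwrite(f'pics/{n}end.png',p[:,:,::-1])
```

```text
boss 0.11905604781206636 gear 0.08298930295272941 housing 0.07098353811555358
scene idler 0.59 [ 0.476 -0.226  0.075]
scene filter 0.63 [ 0.477 -0.225  0.076]
scene liner 0.82 [0.706 0.237 0.078]
scene piston 0.83 [ 0.71  -0.22   0.053]
scene pot1 0.95 [0.419 0.269 0.049]
side idler 0.76 [ 0.46  -0.237  0.074]
side filter 0.61 [ 0.586 -0.024  0.07 ]
side liner 0.8 [0.665 0.219 0.066]
side piston 0.69 [ 0.673 -0.234  0.058]
side pot1 0.84 [0.435 0.37  0.045]
```

View pics/sceneend.png

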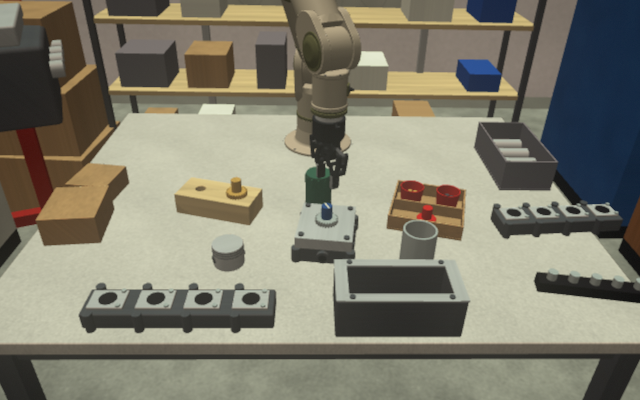

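Gear top is 12 mm above the housing, so the gear lies flat. The other parts have not moved. The two odd filter hits were false ones: the can is at (317,185), as before. Handing in.

```bash
python3 -c "
from workcell import order
print(order.sign_off())"
```

```text
the job is handed in; nothing more can be done
None
```

The job is done and handed in at about 21.5 s. The red cap stands upright in the tray's empty far compartment, and the blue-boss shaft is fully home in the housing and released.

**Cap:** My first grasp closed just above the grip, because the real fingertips sit about 40 mm behind the reported TCP (seen in both the side and wrist depth images). I opened, went lower by that much, and the second grasp held.

**Shaft:** With the bore open, the wrist camera showed the slot at about 24.5° in the world frame. I lined the tang up at 25°, so the shaft went straight in with no contact force and no searching turn.

**Last checks:**
- **Seating:** the wrist camera's depth gave the housing top at 71.0 mm, the gear top at 83.0 mm and the boss top at 119.1 mm. That matches a 12 mm gear lying flat.
- **Gripper:** open and clear, with the arm touching nothing.
- **Other parts:** the brass gear shaft, liner, piston and pots are within millimetres of where they started; the liner's side-camera figure differed by about 1 cm, but the gripper partly hid it there.
- **Oil filter:** the last network detections were wrong in both cameras (one landed on the brass shaft, one on the housing). I confirmed only by eye, in the scene picture, that it is where it began.

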